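# Make up two water-sampling kits

## Task

Make up the two water-sampling kits from the stock on the bench: into the blue carrier go the amber bottle (large well), the red-capped vial (small well) and the temperature logger, lying flat in the rectangular recess with its display up; into the orange carrier go the white bottle (large well) and the yellow-capped vial (small well), and no logger. Every bottle and vial is to stand upright on the floor of its own well, and everything is set down, not let fall. Leave the green-capped vial, the beaker and the wash bottle standing where they are.

Things in the scene. Friction and masses are not known exactly. Their poses are not given: they have to be found in the camera images.
- blue_carrier: Blue carrier: tray with grey foam insert, fixed, 236 (y) x 90 (x) x 25 high; origin: centre of underside, z up. Three places on its centre line (x = 0): large round well, 66 across, at y = -74; small round well, 46 across, at y = -11 (both 20 deep, floor 5 above the bench, in the tray's colour); recess 88 (y) x 62 (x), 6 deep (grey floor 19 above the bench), at y = +63. All mm.
- orange_carrier: Orange carrier: tray with grey foam insert, fixed, 236 (y) x 90 (x) x 25 high; origin: centre of underside, z up. Three places on its centre line (x = 0): large round well, 66 across, at y = -74; small round well, 46 across, at y = -11 (both 20 deep, floor 5 above the bench, in the tray's colour); recess 88 (y) x 62 (x), 6 deep (grey floor 19 above the bench), at y = +63. All mm.
- amber_bottle_c (a point): The amber bottle, upright: round dark-brown glass body 50 mm across to a height of 62 mm with a white paper label, sloping shoulder to 74 mm, black screw cap 39 mm across, 92 mm high in all, 160 g. The point is at its centre, 46 mm above its foot; its z runs up the bottle. Held at this height, fingertips clear the carrier's foam top.
- white_bottle_c (a point): The white plastic bottle, upright: round body 50 mm across to a height of 62 mm with a pale-blue label, sloping shoulder to 74 mm, white screw cap 41 mm across, 92 mm high in all, 130 g. The point is at its centre, 46 mm above its foot; its z runs up the bottle.
- red_vial_c (a point): The red-capped glass sample vial, upright: clear pale body 30 mm across to a height of 70 mm, red screw cap 27 mm across, 92 mm high in all, 60 g. The point is at its centre, 46 mm above its foot; its z runs up the vial. It goes into the blue carrier.
- yellow_vial_c (a point): The yellow-capped glass sample vial, upright: clear pale body 30 mm across to a height of 70 mm, yellow screw cap 27 mm across, 92 mm high in all, 60 g. The point is at its centre, 46 mm above its foot; its z runs up the vial. It goes into the orange carrier.
- logger_c (a point): Temperature logger: flat light-grey case, blue seam, 70 mm long (its y), 44 wide (its x), 28 high, 90 g; greenish display, green and red key on top. The point is its centre, 14 mm above its underside. It goes into the recess lengthwise, either way round. Grip it across its width by its upper 20 mm: lower, the fingers meet the foam round the recess.
- green_vial_c (a point): The green-capped glass sample vial, upright: clear pale body 30 mm across to a height of 70 mm, green screw cap 27 mm across, 92 mm high in all, 60 g. The point is at its centre, 46 mm above its foot; its z runs up the vial. It belongs to neither kit and stays where it is.
- beaker_c (a point): Bystander: an empty glass beaker, 70 mm across (74 mm at the rim), 95 mm high. The point is at its centre, 47.5 mm above its foot; its z points up.
- wash_bottle_c (a point): Bystander: a wash bottle, white body 68 mm across with blue cap and bent blue spout (it reaches 65 mm out along its own x), 193 mm high. The point is on its axis, 78 mm above its foot; its z points up.
Things that resemble listed ones, but are neither listed nor needed, are in the scene too. Leave any purple look-alike of the part that bears white_bottle_c alone. Of the things that look like the part that bears amber_bottle_c, the smaller one is meant.

How it is judged:
By the outcome, as a careful person would: the job done as asked, in the order asked, and still so for the second after the job is handed in, with the robot touching nothing.
It also fails if it takes over 115 s, if anything falls off the work surface, if the arm or the gripper's body presses on something with over 40 N, if the wrist force passes 120 N, or if a joint passes its speed limit or range.

## Robot

A 7-joint arm with a two-finger parallel gripper is mounted at the origin on the work surface. World frame = base frame: x ahead of the robot, y to its left, z up, the work surface at z = 0. Lengths are in m, angles in rad, forces in N, time in s.
With the tool pointing down it reaches from about 0.425 to 0.925 m from the base axis. Payload 6.8 kg.
Tool frame: the origin (TCP) lies midway between the tips of the shut fingers; the grasp point (between the pads) lies 19 mm behind it; z points along the fingers, y is the direction in which the jaws open and shut (so a half turn about z gives the same grasp; the last joint's range is limited). The gripper opens to 88 mm and grips with 3 to 60 N. Pads are 20 mm wide; open, the fingers measure 115 mm over their backs; the gripper's body (75 mm by 178 mm) begins 61 mm behind the grasp point.
Start: joints at [-1.428, 0.477, 0.022, 1.555, -0.011, 1.109, -0.083], TCP at [0.168, 0.654, 0.223] pointing down, gripper open.
Joint ranges: [-2.96, 2.96], [-0.34, 2.1], [-1.41, 1.46], [0.24, 2.44], [-1.37, 4.51], [0.17, 1.92], [-2.96, 2.96]. Speed limits (rad/s): [2.39, 2.39, 3.14, 3.14, 3.14, 3.14, 3.14].

## Interface

Orientations are given as a 3x3 rotation matrix whose columns are the frame's x, y, z axes.
In Python, from workcell import robot gives the robot as it stands.
- The arm moves only by the tool apply_moves, never from a script. Its argument "motion" is a list of rows, each a list of 5 numbers: the shift along the tool's x, y, z in units of 40 mm (1.0 is 40 mm), then the turn about the tool's z in units of 6 degrees (1.0 is 6 degrees), then the finger opening in mm, from 0 to 87.8. A call has 1 to 5 rows; each row is the pose to reach, as a shift and turn from the pose commanded when the call began, along the tool's axes at that moment; what a row does not reach only later rows make up. A row lasts 1/12 s, in which the tool goes at most 41.7 mm and 7.16 degrees, less where a joint would pass 70% of its speed; a pose out of reach is approached as far as the arm can. A call with a gripper value outside its range is refused whole. The fingers move at their own pace and stop on an object; "squeeze" is the grip in N (left out, the last holds). Time passes only in rows, so rows that repeat a pose let the fingers close. It gives the time, the measured TCP pose, the force and the opening at its end, in the units of the state.
- robot.get_obs(): the state, without advancing time (a new reading comes with each control period).
- robot.snapshot(name): name is "scene" or "side" or "wrist"; returns (picture, depth): 384x512x3 uint8, blue, green, red; 384x512 float32, m along the optical axis (not along the pixel's ray), 0 where there is no reading.
- robot.camera_params(name): a dict with "fx", "fy", "cx", "cy" (pixels), "R" (3x3) and "t" (3): a world point X has camera coordinates R X + t. Camera axes: x right, y down, z forward; pixel columns grow to the right and rows downward; lengths in m; the calibration is good to about 2 mm. A picture is of the moment at which its call begins: read the wrist's pose just before it. camera_params takes no time and is no camera call; for the wrist camera it gives the pose at the moment of the call.
- robot.finish_job(): hands the job in, once; it reports no verdict.
The state is a dict: "t": time; "joint_positions": joint angles; "dq": joint speeds; "tau": joint torques, N m; "ee_pos": TCP position; "orientation": TCP orientation; "contact_force": force on the tool from outside, world axes, zero at the start; "wrist_torque": the same for the moment, N m; "opening": opening from 0.0 (shut) to 1.0 (fully open).
Only numpy, scipy, OpenCV 4.12 (cv2) and the standard library are available. Lean on these libraries where they do the work, as an engineer would, in place of code of your own. Each camera call takes 0.05 s, during which the arm holds its last target. There are 200 camera calls.

## Working session

There is one attempt and no reset: what is moved stays moved. The work goes in short steps, Python scripts to look and compute and a tool call to move; the robot and the scene stay as the last step left them, time stands still between calls to the robot, and variables do not carry over. Pictures are saved under pics/ and viewed, about 12 in all and at most 16, crops included, and the job is handed in when it is done.

Besides the shell and the picture viewer there is one more tool, called after ">>>" by a JSON object that holds its "method" and its "body". apply_moves: Moves the arm, as the interface text tells. Its arguments: {"type":"object","properties":{"motion":{"type":"array"},"squeeze":{"type":"number"}},"required":["motion"]}

```bash
ls; mkdir -p pics
cat > h.py <<'E'
import numpy as np, cv2
from workcell import robot
def snap(n,f=None):
    P=robot.camera_params(n); im,d=robot.snapshot(n)
    im=np.ascontiguousarray(im)
    if f: cv2.imwrite('pics/'+f,im)
    return im,d,P
def cloud(d,P):
    v,u=np.mgrid[:d.shape[0],:d.shape[1]]
    c=np.stack([(u-P['cx'])/P['fx']*d,(v-P['cy'])/P['fy']*d,d],-1)
    w=(c-np.array(P['t']))@np.array(P['R'])
    w[d==0]=np.nan
    return w
E
python3 - <<'E'
from h import *
s=robot.get_obs(); print(s['t'],s['ee_pos'],s['orientation'],s['opening'],s['contact_force'])
ims=[]
for n in ['scene','side','wrist']:
    im,d,P=snap(n,n+'0.png'); np.savez('%s0.npz'%n,im=im,d=d,**P); ims.append(im)
    print(n,(-np.array(P['R']).T@P['t']).round(3),P['fx'],np.array(P['R']).round(2).tolist())
E
```

```text
pics
0.0 [0.16736941 0.65332177 0.22172426] [[-9.68725169e-01  2.48135957e-01 -3.05708557e-04]
 [ 2.48136112e-01  9.68723659e-01 -1.71538067e-03]
 [-1.29500514e-04 -1.73758977e-03 -9.99998482e-01]] 0.9996702500765504 [-0.32639538  0.65086996  0.2193593 ]
scene [1.129 0.354 0.87 ] 360.38860750478364 [[-0.44, 0.9, -0.01], [0.65, 0.31, -0.69], [-0.62, -0.31, -0.72]]
side [ 0.051 -1.066  0.884] 449.86958043076083 [[0.95, -0.31, 0.02], [-0.16, -0.55, -0.82], [0.27, 0.77, -0.58]]
wrist [0.1   0.671 0.385] 279.66671135512235 [[0.25, 0.97, -0.0], [0.94, -0.24, 0.25], [0.24, -0.06, -0.97]]
```

View pics/scene0.png

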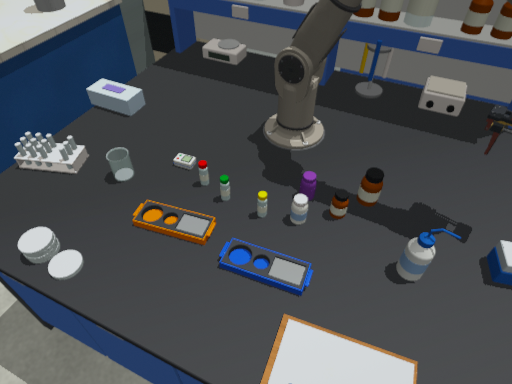

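View pics/side0.png

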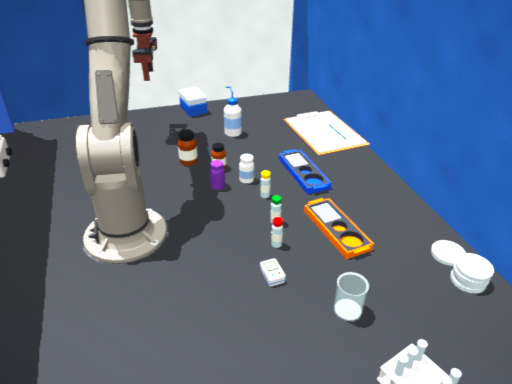

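The scene view shows: logger (185,160), red vial (203,173), green (225,188), yellow (262,205), white bottle (299,209), purple look-alike (309,186), small amber (340,205), large amber (371,187), wash bottle (414,258), beaker (120,165), orange carrier (175,221) and blue carrier (265,264). The side view agrees.

Run:
```python
from h import *
W={}
for n in ['scene','side']:
    z=np.load(n+'0.npz'); W[n]=(cloud(z['d'],z),z['im'])
w,im=W['scene']
seeds=dict(logger=(185,160),red=(203,165),green=(225,181),yellow=(262,196),white=(299,201),purple=(309,177),amber=(341,196),bigamber=(374,175),wash=(414,258),beaker=(120,165))
for k,(u,v) in seeds.items():
    p=np.nanmedian(w[v-2:v+3,u-2:u+3].reshape(-1,3),0)
    o=[]
    for n in W:
        q=W[n][0].reshape(-1,3); m=np.hypot(*(q[:,:2]-p[:2]).T)<(.04)
        z=q[m][:,2]; top=np.nanpercentile(z[z<.25],99) if m.any() else 0
        t=q[m&(q[:,2]>top-.006)&(q[:,2]<top+.01)]
        o+=[n,len(t),top.round(3),t.mean(0).round(3)[:2],((t.min(0)+t.max(0))/2).round(3)[:2],np.ptp(t,0).round(3)[:2]]
    print(k,p.round(3),*o)
# carriers by colour
for n in W:
    q,i=W[n]; hsv=cv2.cvtColor(i,cv2.COLOR_BGR2HSV)
    for c,lo,hi in [('blue',(105,150,80),(130,255,255)),('orange',(8,180,120),(20,255,255))]:
        m=cv2.inRange(hsv,lo,hi)>0
        m&=(np.abs(q[...,2]-.025)<.006)&(q[...,0]>.3)&(q[...,0]<.95)&(np.abs(q[...,1])<.6)
        p=q[m]; 
        med=np.median(p,0); p=p[np.hypot(*(p-med)[:,:2].T)<.17]
        r=cv2.minAreaRect((p[:,:2]*1000).astype(np.float32)); print(n,c,len(p),r,p[:,2].mean().round(4))
    # logger top
```

```text
logger [ 0.367 -0.271  0.03 ] scene 132 0.032 [ 0.358 -0.277] [ 0.356 -0.277] [0.042 0.066] side 221 0.032 [ 0.355 -0.279] [ 0.355 -0.279] [0.045 0.063]
red [ 0.414 -0.161  0.09 ] scene 42 0.094 [ 0.409 -0.168] [ 0.407 -0.168] [0.025 0.025] side 56 0.094 [ 0.407 -0.17 ] [ 0.407 -0.168] [0.027 0.029]
green [ 0.445 -0.063  0.086] scene 45 0.094 [ 0.44  -0.071] [ 0.44  -0.072] [0.024 0.025] side 49 0.094 [ 0.438 -0.073] [ 0.439 -0.073] [0.027 0.03 ]
yellow [0.46  0.069 0.091] scene 53 0.094 [0.453 0.065] [0.452 0.066] [0.025 0.028] side 38 0.094 [0.449 0.063] [0.449 0.063] [0.026 0.025]
white [0.431 0.174 0.092] scene 120 0.094 [0.421 0.174] [0.42  0.174] [0.04 0.04] side 64 0.095 [0.418 0.173] [0.418 0.175] [0.037 0.043]
purple [0.324 0.167 0.092] scene 94 0.095 [0.316 0.165] [0.314 0.165] [0.04  0.038] side 73 0.095 [0.315 0.163] [0.315 0.164] [0.04  0.044]
amber [0.36  0.279 0.092] scene 107 0.095 [0.349 0.278] [0.348 0.277] [0.035 0.038] side 56 0.094 [0.346 0.275] [0.346 0.274] [0.038 0.036]
bigamber [0.262 0.347 0.121] scene 163 0.123 [0.251 0.347] [0.249 0.346] [0.053 0.05 ] side 90 0.122 [0.248 0.346] [0.247 0.35 ] [0.05  0.057]
wash [0.493 0.503 0.094] scene 21 0.181 [0.462 0.517] [0.462 0.518] [0.007 0.015] side 8 0.181 [0.461 0.519] [0.461 0.52 ] [0.007 0.017]
beaker [ 0.518 -0.42   0.071] scene 33 0.094 [ 0.514 -0.423] [ 0.508 -0.433] [0.05 0.05] side 82 0.097 [ 0.513 -0.425] [ 0.506 -0.432] [0.052 0.052]
scene blue 561 ((624.7157592773438, 153.10960388183594), (92.4032211303711, 255.145263671875), 4.080677509307861) 0.0245
scene orange 369 ((602.8662719726562, -159.75668334960938), (92.96857452392578, 255.8914031982422), 7.216319561004639) 0.0243
side blue 253 ((624.069091796875, 155.85690307617188), (94.79783630371094, 263.9029541015625), 3.7158470153808594) 0.0244
side orange 170 ((603.0370483398438, -160.9618682861328), (95.61080932617188, 254.30133056640625), 7.203701496124268) 0.0235
```

```bash
cat >> h.py <<'E'
def carriers(q,i,c):
    """rim points by colour and height -> centre and yaw of carrier"""
    lo,hi={'blue':((105,150,60),(130,255,255)),'orange':((8,180,100),(20,255,255))}[c]
    hsv=cv2.cvtColor(i,cv2.COLOR_BGR2HSV)
    m=(cv2.inRange(hsv,lo,hi)>0)&(np.abs(q[...,2]-.025)<.0045)&(q[...,0]>.5)&(q[...,0]<.75)&(np.abs(q[...,1])<.35)
    p=q[m][:,:2]; med=np.median(p,0); p=p[np.abs(p-med).max(1)<.15]
    out=[]
    for _ in range(4):
        a=np.radians(cv2.minAreaRect((p*1000).astype(np.float32))[2]) if not out else a
        R=np.array([[np.cos(a),-np.sin(a)],[np.sin(a),np.cos(a)]]); l=p@R
        lo,hi=np.percentile(l,2,axis=0),np.percentile(l,98,axis=0); c0=(lo+hi)/2
        # yaw: slope of the two long rims
        s=[np.polyfit(l[k][:,1],l[k][:,0],1)[0] for k in (l[:,0]<lo[0]+.008,l[:,0]>hi[0]-.008)]
        a=a-np.arctan(np.mean(s)); out=R@c0
    return out,np.degrees(a),hi-lo
E
python3 - <<'E'
from h import *
for n in ['scene','side']:
    z=np.load(n+'0.npz'); q=cloud(z['d'],z); i=z['im']
    for c in ('blue','orange'):
        C,a,s=carriers(q,i,c); R=np.array([[np.cos(np.radians(a)),-np.sin(np.radians(a))],[np.sin(np.radians(a)),np.cos(np.radians(a))]])
        print(n,c,C.round(4),a.round(2),s.round(3),[ (C+R@[0,y]).round(3).tolist() for y in (-.074,-.011,.063)])
        # check: deep points (well floors) in carrier frame
        l=(q[...,:2]-C)@R; m=(np.abs(l[...,0])<.04)&(np.abs(l[...,1])<.11)&(q[...,2]<.012)
        for lo,hi in((-.11,-.04),(-.036,.015)):
            k=l[m&(l[...,1]>lo)&(l[...,1]<hi)]; print('  floor',len(k),k.min(0).round(3),k.max(0).round(3))
    p=q[(np.abs(q[...,0]-.356)<.05)&(np.abs(q[...,1]+.278)<.05)&(q[...,2]>.022)&(q[...,2]<.036)]
    print('logger',cv2.minAreaRect((p[:,:2]*1000).astype(np.float32)),p[:,2].mean())
    p=q[(np.abs(q[...,0]-.48)<.1)&(np.abs(q[...,1]-.53)<.12)&(q[...,2]>.15)]; print('wash top',p.min(0).round(3),p.max(0).round(3))
E
```

```text
Traceback (most recent call last):
  File "h.py", line 22, in carriers
    a=np.radians(cv2.minAreaRect((p*1000).astype(np.float32))[2]) if not out else a
                                                                         ^^^
ValueError: The truth value of an array with more than one element is ambiguous. Use a.any() or a.all()
```

>>> {"method": "apply_moves", "body": {"motion": [[0,0,0,0,87],[0,0,0,0,87]], "squeeze": 25}}

```text
t: 0.32
ee_pos: [0.1675, 0.6537, 0.2224]
orientation: [[-0.969, 0.248, -0.0], [0.248, 0.969, -0.0], [-0.0, -0.001, -1.0]]
contact_force: [-0.3, -0.2, 0.5]
opening: 0.992
```

```bash
sed -i 's/ if not out else a$/ if len(out)==0 else a/' h.py
cat >> h.py <<'E'
def go(x,y,z,yaw):
    """units for a move to TCP x,y,z with jaw axis at yaw deg (mod 180) from world x"""
    s=robot.get_obs(); R=np.array(s['orientation']); e=np.array([x,y,z])-s['ee_pos']
    sh=R.T@e/.04; cur=np.degrees(np.arctan2(R[1,1],R[0,1]))
    dy=(cur-yaw+90)%180-90
    print('t',round(s['t'],2),'tool shift',sh.round(2),'turn',round(dy/6,2),'rows',round(max(np.linalg.norm(e)/.0417,abs(dy)/7.16),1),'q7',round(s['joint_positions'][6],2))
E
python3 - <<'E'
from h import *
for n in ['scene','side']:
    z=np.load(n+'0.npz'); q=cloud(z['d'],z); i=z['im']
    for c in ('blue','orange'):
        C,a,s=carriers(q,i,c); R=np.array([[np.cos(np.radians(a)),-np.sin(np.radians(a))],[np.sin(np.radians(a)),np.cos(np.radians(a))]])
        print(n,c,C.round(4),a.round(2),s.round(3),[ (C+R@[0,y]).round(3).tolist() for y in (-.074,-.011,.063)])
        # check: deep points (well floors) in carrier frame
        l=(q[...,:2]-C)@R; m=(np.abs(l[...,0])<.04)&(np.abs(l[...,1])<.11)&(q[...,2]<.012)
        for lo,hi in((-.11,-.04),(-.036,.015)):
            k=l[m&(l[...,1]>lo)&(l[...,1]<hi)]; print('  floor',len(k),k.min(0).round(3),k.max(0).round(3))
    p=q[(np.abs(q[...,0]-.356)<.05)&(np.abs(q[...,1]+.278)<.05)&(q[...,2]>.022)&(q[...,2]<.036)]
    print('logger',cv2.minAreaRect((p[:,:2]*1000).astype(np.float32)),p[:,2].mean())
    p=q[(np.abs(q[...,0]-.48)<.1)&(np.abs(q[...,1]-.53)<.12)&(q[...,2]>.15)]; print('wash top',p.min(0).round(3),p.max(0).round(3))
go(.347,.276,.15,38.5)
E
```

```text
scene blue [0.625  0.1533] 3.92 [0.09  0.252] [[0.63, 0.079], [0.626, 0.142], [0.621, 0.216]]
  floor 303 [-0.035 -0.108] [ 0.021 -0.047]
  floor 146 [-0.025 -0.035] [0.011 0.006]
scene orange [ 0.6032 -0.1597] 7.48 [0.091 0.252] [[0.613, -0.233], [0.605, -0.171], [0.595, -0.097]]
  floor 211 [-0.035 -0.109] [ 0.019 -0.053]
  floor 95 [-0.025 -0.035] [0.01 0.  ]
logger ((356.5043640136719, -280.6631774902344), (44.067955017089844, 70.81804656982422), 3.2856998443603516) 0.028085117116744156
wash top [0.446 0.496 0.15 ] [0.48  0.576 0.195]
side blue [0.624  0.1483] 3.97 [0.092 0.245] [[0.629, 0.074], [0.625, 0.137], [0.62, 0.211]]
  floor 99 [-0.037 -0.11 ] [ 0.039 -0.04 ]
  floor 33 [-0.007 -0.036] [0.024 0.012]
side orange [ 0.6022 -0.1616] 7.52 [0.094 0.251] [[0.612, -0.235], [0.604, -0.172], [0.594, -0.099]]
  floor 187 [-0.017 -0.087] [ 0.036 -0.04 ]
  floor 67 [-0.008 -0.013] [0.026 0.015]
logger ((354.8629455566406, -282.5812072753906), (44.302032470703125, 72.69073486328125), 3.5619239807128906) 0.027676128149206003
wash top [0.444 0.497 0.15 ] [0.477 0.572 0.191]
t 0.32 tool shift [-6.69 -8.03  1.81] turn 6.19 rows 10.2 q7 -0.08
```

>>> {"method": "apply_moves", "body": {"motion": [[-6.7,-8.0,1.8,6.2,80],[-6.7,-8.0,1.8,6.2,80],[-6.7,-8.0,1.8,6.2,80],[-6.7,-8.0,1.8,6.2,80],[-6.7,-8.0,1.8,6.2,80]]}}

```text
t: 0.73
ee_pos: [0.2567, 0.4668, 0.187]
orientation: [[-0.636, 0.772, 0.0], [0.772, 0.636, 0.0], [0.0, 0.0, -1.0]]
contact_force: [0.6, 0.8, -0.3]
opening: 0.912
```

```bash
python3 -c "
from h import *
go(.347,.276,.15,38.5)"
```

```text
t 0.73 tool shift [-5.12 -1.29  0.92] turn 0.16 rows 5.1 q7 -0.43
```

>>> {"method": "apply_moves", "body": {"motion": [[-5.1,-1.3,0.9,0,80],[-5.1,-1.3,0.9,0,80],[-5.1,-1.3,0.9,0,80],[-5.1,-1.3,0.9,0,80],[-5.1,-1.3,0.9,0,80]]}}

```text
t: 1.15
ee_pos: [0.3451, 0.2817, 0.1522]
orientation: [[-0.641, 0.768, 0.0], [0.768, 0.641, 0.001], [0.0, 0.001, -1.0]]
contact_force: [1.4, 0.2, -0.8]
opening: 0.914
```

>>> {"method": "apply_moves", "body": {"motion": [[0,0,0,0,80],[0,0,0,0,80]]}}

```text
t: 1.32
ee_pos: [0.3454, 0.2813, 0.1521]
orientation: [[-0.636, 0.771, -0.0], [0.771, 0.636, -0.0], [-0.0, -0.0, -1.0]]
contact_force: [0.1, 0.8, 0.4]
opening: 0.909
```

Run:
```python
from h import *
im,d,P=snap('wrist','w1.png'); q=cloud(d,P)
p=q[(np.abs(q[...,0]-.347)<.05)&(np.abs(q[...,1]-.276)<.05)&(q[...,2]>.086)&(q[...,2]<.099)]
print('cap',len(p),p.mean(0).round(4),((p.min(0)+p.max(0))/2).round(4),np.ptp(p,0).round(3))
go(.347,.276,.027,38.5)
```

```text
cap 1653 [0.3456 0.2792 0.0925] [0.3463 0.2785 0.0904] [0.04  0.039 0.009]
t 1.37 tool shift [-0.18 -0.08  3.13] turn 0.2 rows 3.0 q7 -0.06
```

>>> {"method": "apply_moves", "body": {"motion": [[-0.1,0,0.8,0,80],[-0.1,0,1.6,0,80],[-0.1,0,2.4,0,80],[-0.1,0,3.1,0,80],[-0.1,0,3.1,0,80]]}}

```text
t: 1.78
ee_pos: [0.3442, 0.2802, 0.0243]
orientation: [[-0.643, 0.766, -0.005], [0.766, 0.643, -0.005], [-0.0, -0.007, -1.0]]
contact_force: [-0.4, 0.4, -0.1]
opening: 0.911
```

>>> {"method": "apply_moves", "body": {"motion": [[0,0,0,0,40],[0,0,0,0,40],[0,0,0,0,40],[0,0,0,0,40],[0,0,0,0,40]], "squeeze": 25}}

```text
t: 2.2
ee_pos: [0.3474, 0.2809, 0.0293]
orientation: [[-0.641, 0.768, 0.001], [0.768, 0.641, 0.002], [0.001, 0.002, -1.0]]
contact_force: [-1.4, -0.9, 1.8]
opening: 0.571
```

```bash
python3 -c "
from h import *
s=robot.get_obs();print(s['ee_pos'],s['opening']*87.8)
go(.627,.077,.15,4)"
```

```text
[0.34737332 0.28092161 0.02932662] 50.1461135569829
t 2.2 tool shift [-8.39  2.11 -3.02] turn 5.97 rows 8.8 q7 0.06
```

>>> {"method": "apply_moves", "body": {"motion": [[0,0,-0.6,0,40],[0,0,-1.4,0,40],[0,0,-2.3,0,40],[0,0,-3.2,0,40],[0,0,-3.5,0,40]]}}

```text
t: 2.62
ee_pos: [0.3489, 0.2817, 0.173]
orientation: [[-0.64, 0.769, 0.004], [0.769, 0.64, 0.006], [0.002, 0.007, -1.0]]
contact_force: [1.0, 1.1, -2.2]
opening: 0.564
```

>>> {"method": "apply_moves", "body": {"motion": [[-0.7,0.2,0,1,40],[-1.5,0.4,0,2,40],[-2.4,0.6,0,3,40],[-3.3,0.8,0,4,40],[-4.2,1.0,0,5,40]]}}

```text
t: 3.03
ee_pos: [0.4863, 0.1758, 0.1688]
orientation: [[-0.166, 0.986, 0.001], [0.986, 0.166, 0.001], [0.001, 0.001, -1.0]]
contact_force: [1.1, 0.6, -2.3]
opening: 0.564
```

Run:
```python
from h import *
s=robot.get_obs();print(s['ee_pos'],s['opening']*87.8)
im,d,P=snap('wrist','w2.png'); np.savez('w2.npz',im=im,d=d,**P); q=cloud(d,P)
for c in ['blue']:
  try: print(carriers(q,im,c))
  except Exception as e: print(e)
go(.627,.077,.15,4)
```

```text
[0.48631631 0.1757927  0.16882172] 49.55337513812521
(array([0.62047495, 0.20466636]), np.float64(4.283039311415403), array([0.08974427, 0.15186935]))
t 3.08 tool shift [-2.81  2.97  0.52] turn 0.79 rows 4.0 q7 -0.12
```

View pics/w2.png

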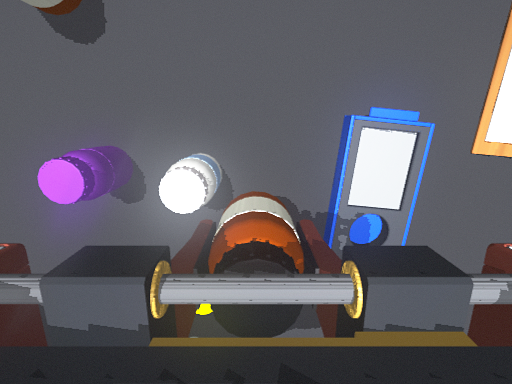

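The amber bottle is held at (255,250). The blue carrier's recess (385,168) and small well (365,229) are visible, and the end tab (395,114) explains the extra length. I'll fit the centres from this view.

```bash
cat >> h.py <<'E'
def ray(uv,P,z):
    uv=np.asarray(uv,float).reshape(-1,2); R=np.array(P['R']); o=-R.T@np.array(P['t'])
    d=np.c_[(uv[:,0]-P['cx'])/P['fx'],(uv[:,1]-P['cy'])/P['fy'],np.ones(len(uv))]@R
    return (o+d*((z-o[2])/d[:,2])[:,None])[:,:2]
E
python3 - <<'E'
from h import *
z=np.load('w2.npz'); im=z['im']
g=cv2.cvtColor(im,cv2.COLOR_BGR2HSV)
m=cv2.inRange(g,(0,0,185),(180,40,255)); m[:,:335]=0; m[:,430:]=0; m[220:]=0
c=max(cv2.findContours(m,0,1)[0],key=cv2.contourArea)
w=ray(c,z,.019)*1000; print('recess',cv2.minAreaRect(w.astype(np.float32)))
# tab/rim: long edges of the blue rim
b=cv2.inRange(g,(105,150,60),(130,255,255)); b[:,:325]=0;b[242:]=0; b[:,450:]=0
q=cloud(z['d'],z)
n,l,st,ce=cv2.connectedComponentsWithStats(b)
for k in range(1,n):
    if st[k][4]>100:
        y,x=np.nonzero(l==k); w=ray(np.c_[x,y],z,.005)*1000; e=cv2.minEnclosingCircle(w.astype(np.float32)); print(st[k],'floor circ',e,'depth z',np.nanmedian(q[l==k][:,2]))
E
```

```text
recess ((621.5684814453125, 216.51596069335938), (60.697052001953125, 87.67056274414062), 3.980294942855835)
[ 325  107  110  135 2178] floor circ ((624.5260620117188, 198.0248260498047), 91.68546295166016) depth z 0.02496302357032215
[349 214  34  28 751] floor circ ((629.1272583007812, 140.81922912597656), 22.521303176879883) depth z 0.0057105655107781185
```

>>> {"method": "apply_moves", "body": {"motion": [[-0.7,0.8,0,0.8,40],[-1.4,1.6,0,0.8,40],[-2.1,2.4,0,0.8,40],[-2.8,3.0,0,0.8,40],[-2.8,3.0,0,0.8,40]]}}

```text
t: 3.5
ee_pos: [0.6279, 0.0795, 0.1691]
orientation: [[-0.08, 0.997, 0.005], [0.997, 0.08, -0.004], [-0.005, 0.005, -1.0]]
contact_force: [0.6, -0.2, -1.6]
opening: 0.562
```

```bash
python3 -c "
from h import *
go(.631,.0795,.075,4)"
```

```text
t 3.5 tool shift [0.   0.07 2.35] turn 0.1 rows 2.3 q7 0.1
```

>>> {"method": "apply_moves", "body": {"motion": [[0,0.05,0.7,0,40],[0,0.05,1.5,0,40],[0,0.05,2.3,0,40],[0,0.05,2.8,0,40],[0,0.05,2.8,0,40]]}}

```text
t: 3.92
ee_pos: [0.6227, 0.0869, 0.0531]
orientation: [[-0.088, 0.996, -0.004], [0.996, 0.088, -0.001], [-0.001, -0.005, -1.0]]
contact_force: [-0.0, 0.2, -2.6]
opening: 0.559
```

>>> {"method": "apply_moves", "body": {"motion": [[0,0,0,0,40],[0,0,0,0,40]]}}

```text
t: 4.08
ee_pos: [0.6252, 0.0875, 0.0575]
orientation: [[-0.088, 0.996, 0.001], [0.996, 0.088, 0.001], [0.001, 0.001, -1.0]]
contact_force: [-0.4, -0.4, -1.4]
opening: 0.561
```

```bash
python3 -c "
from h import *
s=robot.get_obs();print(s['ee_pos'],s['contact_force'])
go(.631,.0795,.034,4)"
```

```text
[0.62521662 0.08747894 0.05749281] [-0.38302924 -0.42588903 -1.39871848]
t 4.08 tool shift [-0.21  0.13  0.59] turn 0.17 rows 0.6 q7 0.16
```

>>> {"method": "apply_moves", "body": {"motion": [[-0.2,0.13,0,0.15,40],[-0.2,0.13,0,0.15,40],[-0.2,0.13,0,0.15,40],[-0.2,0.13,0,0.15,40]]}}

```text
t: 4.42
ee_pos: [0.6311, 0.0796, 0.0568]
orientation: [[-0.071, 0.997, 0.001], [0.997, 0.071, 0.0], [0.0, 0.001, -1.0]]
contact_force: [0.2, -0.0, -1.7]
opening: 0.562
```

```bash
python3 -c "
from h import *
s=robot.get_obs();print(s['ee_pos'],s['contact_force'])
go(.631,.0795,.034,4)
im,d,P=snap('side','s1.png'); im2,_,_=snap('scene')
cv2.imwrite('pics/c1.png',np.hstack([cv2.resize(im[100:260,220:380],(400,400)),cv2.resize(im2[190:310,190:310],(400,400))]))"
```

```text
[0.6310811  0.07955137 0.05682495] [ 0.16681843 -0.04232308 -1.73595829]
t 4.42 tool shift [-0.   -0.    0.57] turn 0.02 rows 0.5 q7 0.16
```

View pics/c1.png

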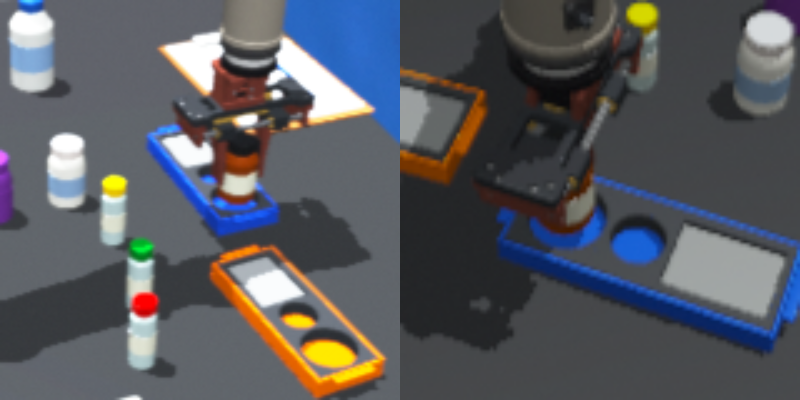

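The side view (left) and the scene view (right) both show the amber bottle centred just above the large blue well. I'm lowering it gently.

>>> {"method": "apply_moves", "body": {"motion": [[0,0,0.15,0,40],[0,0,0.3,0,40],[0,0,0.42,0,40],[0,0,0.5,0,40],[0,0,0.5,0,40]]}}

```text
t: 4.93
ee_pos: [0.6298, 0.0796, 0.0348]
orientation: [[-0.072, 0.997, -0.002], [0.997, 0.072, -0.0], [-0.0, -0.002, -1.0]]
contact_force: [0.7, -0.1, -2.6]
opening: 0.562
```

>>> {"method": "apply_moves", "body": {"motion": [[0,0,0.03,0,40],[0,0,0.06,0,40],[0,0,0.08,0,40],[0,0,0.08,0,40]]}}

```text
t: 5.27
ee_pos: [0.6309, 0.0797, 0.0334]
orientation: [[-0.072, 0.997, 0.0], [0.997, 0.072, 0.0], [0.0, 0.0, -1.0]]
contact_force: [-1.1, 0.1, 1.7]
opening: 0.568
```

>>> {"method": "apply_moves", "body": {"motion": [[0,0,0,0,58],[0,0,0,0,66],[0,0,0,0,70],[0,0,0,0,70],[0,0,0,0,70]]}}

```text
t: 5.68
ee_pos: [0.6308, 0.0797, 0.033]
orientation: [[-0.072, 0.997, 0.0], [0.997, 0.072, -0.0], [-0.0, 0.0, -1.0]]
contact_force: [-0.0, -0.1, -0.2]
opening: 0.798
```

>>> {"method": "apply_moves", "body": {"motion": [[0,0,-0.5,0,70],[0,0,-1.3,0,70],[0,0,-2.2,0,70],[0,0,-3,0,70],[0,0,-3,0,70]]}}

```text
t: 6.1
ee_pos: [0.6348, 0.0795, 0.1597]
orientation: [[-0.071, 0.997, 0.01], [0.997, 0.071, 0.002], [0.002, 0.01, -1.0]]
contact_force: [0.7, 0.7, -0.1]
opening: 0.799
```

```bash
python3 -c "
from h import *
s=robot.get_obs();print(s['ee_pos'],s['contact_force'],s['opening']*87.8)
im,d,P=snap('side'); im2,_,_=snap('scene')
cv2.imwrite('pics/c2.png',np.hstack([cv2.resize(im[100:260,220:380],(400,400)),cv2.resize(im2[190:310,190:310],(400,400))]))
go(.4075,-.169,.15,-22.5)"
```

```text
[0.63476182 0.07953183 0.15965367] [ 0.69938043  0.70463849 -0.14828572] 70.1486251388183
t 6.2 tool shift [-5.8  -6.03  0.08] turn 4.44 rows 8.0 q7 0.11
```

View pics/c2.png

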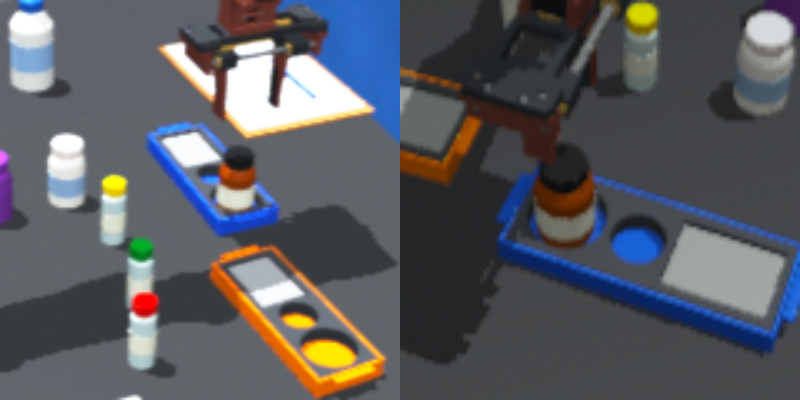

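The amber bottle stands upright in the large blue well. The red vial is next.

>>> {"method": "apply_moves", "body": {"motion": [[-5.8,-6.0,0,4.4,60],[-5.8,-6.0,0,4.4,60],[-5.8,-6.0,0,4.4,60],[-5.8,-6.0,0,4.4,60],[-5.8,-6.0,0,4.4,60]]}}

```text
t: 6.62
ee_pos: [0.489, -0.0764, 0.1513]
orientation: [[0.383, 0.924, -0.003], [0.924, -0.383, -0.001], [-0.002, -0.003, -1.0]]
contact_force: [1.2, -1.0, -0.0]
opening: 0.687
```

```bash
python3 -c "
from h import *
go(.4075,-.169,.15,-22.5)"
```

```text
t 6.62 tool shift [-2.92 -1.    0.04] turn -0.0 rows 3.0 q7 -0.08
```

>>> {"method": "apply_moves", "body": {"motion": [[-2.9,-1.0,0,0,60],[-2.9,-1.0,0,0,60],[-2.9,-1.0,0,0,60],[-2.9,-1.0,0,0,60],[-2.9,-1.0,0,0,60]]}}

```text
t: 7.03
ee_pos: [0.4084, -0.1687, 0.152]
orientation: [[0.383, 0.924, -0.002], [0.924, -0.383, 0.001], [-0.0, -0.002, -1.0]]
contact_force: [-0.0, 0.0, 0.5]
opening: 0.686
```

```bash
cat >> h.py <<'E'
def capat(x,y,f=None,r=.03,lo=.086,hi=.099):
    im,d,P=snap('wrist',f); q=cloud(d,P)
    p=q[(np.abs(q[...,0]-x)<r)&(np.abs(q[...,1]-y)<r)&(q[...,2]>lo)&(q[...,2]<hi)]
    print('cap',len(p),p.mean(0).round(4),((p.min(0)+p.max(0))/2).round(4),np.ptp(p,0).round(3))
E
python3 -c "
from h import *
capat(.4075,-.169)
go(.4075,-.169,.027,-22.5)"
```

```text
cap 822 [ 0.4077 -0.1672  0.0924] [ 0.4072 -0.1678  0.0905] [0.027 0.027 0.009]
t 7.08 tool shift [-0.06 -0.04  3.13] turn 0.02 rows 3.0 q7 0.1
```

>>> {"method": "apply_moves", "body": {"motion": [[0,0,0.8,0,60],[0,0,1.6,0,60],[0,0,2.4,0,60],[0,0,3.05,0,60],[0,0,3.05,0,60]]}}

```text
t: 7.5
ee_pos: [0.4084, -0.1654, 0.0266]
orientation: [[0.376, 0.926, -0.008], [0.926, -0.376, 0.001], [-0.002, -0.008, -1.0]]
contact_force: [-0.0, 1.4, 0.3]
opening: 0.683
```

>>> {"method": "apply_moves", "body": {"motion": [[0,0,0,0,20],[0,0,0,0,20],[0,0,0,0,20],[0,0,0,0,20],[0,0,0,0,20]], "squeeze": 20}}

```text
t: 7.92
ee_pos: [0.4116, -0.1676, 0.032]
orientation: [[0.379, 0.926, 0.002], [0.926, -0.379, 0.0], [0.001, 0.002, -1.0]]
contact_force: [-0.7, 0.2, -0.4]
opening: 0.344
```

>>> {"method": "apply_moves", "body": {"motion": [[0,0,-0.5,0,20],[0,0,-1.3,0,20],[0,0,-2.2,0,20],[0,0,-3.0,0,20],[0,0,-3.3,0,20]]}}

```text
t: 8.33
ee_pos: [0.4124, -0.1686, 0.1668]
orientation: [[0.38, 0.925, 0.006], [0.925, -0.38, 0.0], [0.002, 0.005, -1.0]]
contact_force: [1.0, 0.3, -0.6]
opening: 0.339
```

```bash
python3 -c "
from h import *
s=robot.get_obs();print(s['opening']*87.8)
go(.6268,.142,.155,4)"
```

```text
29.730321804602585
t 8.33 tool shift [9.22 2.01 0.33] turn -4.39 rows 9.1 q7 0.09
```

>>> {"method": "apply_moves", "body": {"motion": [[0.8,0.2,0,-1,20],[1.7,0.4,0,-2,20],[2.6,0.6,0,-3,20],[3.6,0.8,0,-4,20],[4.5,1.0,0,-4.4,20]]}}

```text
t: 8.75
ee_pos: [0.5169, -0.0139, 0.1638]
orientation: [[-0.078, 0.997, 0.001], [0.997, 0.078, 0.001], [0.001, 0.002, -1.0]]
contact_force: [0.3, 0.5, 0.7]
opening: 0.337
```

```bash
python3 -c "
from h import *
go(.6268,.142,.155,4)"
```

```text
t 8.75 tool shift [3.67 3.04 0.23] turn 0.07 rows 4.6 q7 0.22
```

>>> {"method": "apply_moves", "body": {"motion": [[0.8,0.65,0,0,20],[1.6,1.3,0,0,20],[2.4,2.0,0,0,20],[3.1,2.6,0,0,20],[3.6,3.0,0,0,20]]}}

```text
t: 9.17
ee_pos: [0.6269, 0.1404, 0.1634]
orientation: [[-0.075, 0.997, 0.002], [0.997, 0.075, 0.002], [0.001, 0.002, -1.0]]
contact_force: [-0.7, -0.2, -1.0]
opening: 0.334
```

>>> {"method": "apply_moves", "body": {"motion": [[0,0,0.4,0,20],[0,0,1.0,0,20],[0,0,1.7,0,20],[0,0,1.7,0,20],[0,0,1.7,0,20]]}}

```text
t: 9.58
ee_pos: [0.6242, 0.1358, 0.0945]
orientation: [[-0.072, 0.997, -0.002], [0.997, 0.072, -0.001], [-0.001, -0.003, -1.0]]
contact_force: [0.3, -0.6, -0.5]
opening: 0.337
```

```bash
python3 -c "
from h import *
go(.6268,.142,.065,4)"
```

```text
t 9.58 tool shift [0.15 0.08 0.74] turn 0.02 rows 0.7 q7 0.07
```

>>> {"method": "apply_moves", "body": {"motion": [[0.15,0.08,0.3,0,20],[0.15,0.08,0.75,0,20],[0.15,0.08,0.75,0,20],[0.15,0.08,0.75,0,20]]}}

```text
t: 9.92
ee_pos: [0.6282, 0.1425, 0.0654]
orientation: [[-0.072, 0.997, -0.0], [0.997, 0.072, 0.0], [0.0, 0.0, -1.0]]
contact_force: [-0.5, -0.1, -0.4]
opening: 0.338
```

```bash
python3 -c "
from h import *
go(.6268,.142,.037,4)"
```

```text
t 9.92 tool shift [-0.01 -0.04  0.71] turn 0.02 rows 0.7 q7 0.08
```

>>> {"method": "apply_moves", "body": {"motion": [[0,0,0.2,0,20],[0,0,0.4,0,20],[0,0,0.6,0,20],[0,0,0.65,0,20],[0,0,0.65,0,20]]}}

```text
t: 10.33
ee_pos: [0.6274, 0.142, 0.038]
orientation: [[-0.072, 0.997, -0.002], [0.997, 0.072, -0.0], [-0.0, -0.002, -1.0]]
contact_force: [-0.4, 0.4, -1.2]
opening: 0.336
```

>>> {"method": "apply_moves", "body": {"motion": [[0,0,0.03,0,20],[0,0,0.06,0,20],[0,0,0.06,0,20]]}}

```text
t: 10.58
ee_pos: [0.6284, 0.1421, 0.0371]
orientation: [[-0.072, 0.997, 0.001], [0.997, 0.072, 0.0], [0.0, 0.001, -1.0]]
contact_force: [-1.2, 0.1, 2.0]
opening: 0.337
```

>>> {"method": "apply_moves", "body": {"motion": [[0,0,0,0,36],[0,0,0,0,44],[0,0,0,0,50],[0,0,0,0,50],[0,0,0,0,50]]}}

```text
t: 11.0
ee_pos: [0.6281, 0.1422, 0.0365]
orientation: [[-0.072, 0.997, 0.0], [0.997, 0.072, 0.0], [0.0, 0.0, -1.0]]
contact_force: [0.2, 0.8, 0.3]
opening: 0.566
```

>>> {"method": "apply_moves", "body": {"motion": [[0,0,-0.5,0,50],[0,0,-1.3,0,50],[0,0,-2.2,0,50],[0,0,-3,0,50],[0,0,-3,0,50]]}}

```text
t: 11.42
ee_pos: [0.6321, 0.1424, 0.1633]
orientation: [[-0.071, 0.997, 0.01], [0.997, 0.071, 0.003], [0.002, 0.01, -1.0]]
contact_force: [0.4, 0.6, -0.2]
opening: 0.569
```

```bash
python3 -c "
from h import *
s=robot.get_obs();print(s['ee_pos'],s['opening']*87.8)
go(.3555,-.2805,.15,3.4)"
```

```text
[0.63207411 0.1423618  0.16329577] 49.93887461675496
t 11.42 tool shift [-10.05  -7.65   0.23] turn 0.11 rows 12.1 q7 0.03
```

>>> {"method": "apply_moves", "body": {"motion": [[-4,-3,0,0,65],[-4,-3,0,0,65],[-4,-3,0,0,65],[-4,-3,0,0,65],[-4,-3,0,0,65]]}}

```text
t: 11.83
ee_pos: [0.5176, -0.0287, 0.1562]
orientation: [[-0.07, 0.998, -0.001], [0.998, 0.07, -0.0], [-0.0, -0.001, -1.0]]
contact_force: [0.5, -0.5, -0.4]
opening: 0.744
```

>>> {"method": "apply_moves", "body": {"motion": [[-4,-3,0,0,65],[-4,-3,0,0,65],[-4,-3,0,0,65],[-4,-3,0,0,65],[-4,-3,0,0,65]]}}

```text
t: 12.25
ee_pos: [0.4094, -0.1964, 0.1564]
orientation: [[-0.07, 0.998, 0.0], [0.998, 0.07, 0.0], [0.0, 0.0, -1.0]]
contact_force: [1.5, -0.6, 0.1]
opening: 0.741
```

>>> {"method": "apply_moves", "body": {"motion": [[-2,-1.5,0,0,65],[-2,-1.5,0,0,65],[-2,-1.5,0,0,65],[-2,-1.5,0,0,65],[-2,-1.5,0,0,65]]}}

```text
t: 12.67
ee_pos: [0.3571, -0.2788, 0.1564]
orientation: [[-0.069, 0.998, 0.0], [0.998, 0.069, 0.0], [0.0, 0.0, -1.0]]
contact_force: [0.6, 0.2, 0.3]
opening: 0.742
```

Run:
```python
from h import *
im,d,P=snap('wrist','w3.png'); q=cloud(d,P)
m=((np.abs(q[...,0]-.356)<.06)&(np.abs(q[...,1]+.28)<.06)&(q[...,2]>.022)&(q[...,2]<.034)).astype(np.uint8)
m=cv2.morphologyEx(m,cv2.MORPH_OPEN,np.ones((3,3)))>0
print(m.sum(),cv2.minAreaRect((q[m][:,:2]*1000).astype(np.float32)),q[m][:,2].mean(),q[m][:,2].max())
go(.3555,-.2805,.010,3.4)
```

```text
2542 ((354.8442687988281, -280.5616760253906), (43.953556060791016, 68.53329467773438), 3.8297319412231445) 0.028921148732146757 0.03219718930795774
t 12.72 tool shift [-0.06 -0.06  3.66] turn 0.12 rows 3.5 q7 0.83
```

View pics/w3.png

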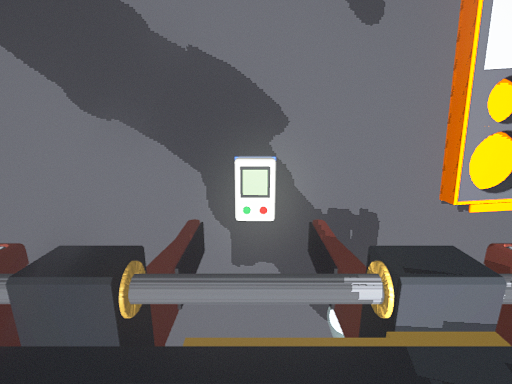

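Logger at (255,188), display up, square to the jaws. Descending.

>>> {"method": "apply_moves", "body": {"motion": [[-0.05,-0.05,0.8,0,65],[-0.05,-0.05,1.7,0,65],[-0.05,-0.05,2.6,0,65],[-0.05,-0.05,3.3,0,65],[-0.05,-0.05,3.3,0,65]]}}

```text
t: 13.13
ee_pos: [0.3541, -0.277, 0.0203]
orientation: [[-0.075, 0.997, -0.007], [0.997, 0.075, 0.004], [0.005, -0.007, -1.0]]
contact_force: [0.1, -0.0, -0.3]
opening: 0.739
```

>>> {"method": "apply_moves", "body": {"motion": [[0,0,0,0,65],[0,0,0,0,65]]}}

```text
t: 13.3
ee_pos: [0.3569, -0.2803, 0.0255]
orientation: [[-0.073, 0.997, 0.001], [0.997, 0.073, -0.0], [-0.0, 0.001, -1.0]]
contact_force: [0.8, -0.4, 0.9]
opening: 0.74
```

```bash
python3 -c "
from h import *
print(robot.get_obs()['ee_pos'])
go(.355,-.2805,.011,3.6)"
```

```text
[ 0.35686068 -0.28030452  0.0255429 ]
t 13.3 tool shift [-0.   -0.05  0.36] turn 0.1 rows 0.4 q7 1.09
```

>>> {"method": "apply_moves", "body": {"motion": [[0,-0.04,0.15,0.1,65],[0,-0.04,0.3,0.1,65],[0,-0.04,0.36,0.1,65],[0,-0.04,0.36,0.1,65]]}}

```text
t: 13.63
ee_pos: [0.3543, -0.2804, 0.0102]
orientation: [[-0.062, 0.998, 0.0], [0.998, 0.062, 0.0], [0.0, 0.0, -1.0]]
contact_force: [0.0, 0.1, 0.1]
opening: 0.741
```

>>> {"method": "apply_moves", "body": {"motion": [[0,0,0,0,35],[0,0,0,0,35],[0,0,0,0,35],[0,0,0,0,35],[0,0,0,0,35]], "squeeze": 20}}

```text
t: 14.05
ee_pos: [0.3544, -0.2807, 0.0103]
orientation: [[-0.061, 0.998, 0.0], [0.998, 0.061, -0.0], [-0.0, 0.0, -1.0]]
contact_force: [0.1, 0.2, 2.9]
opening: 0.503
```

>>> {"method": "apply_moves", "body": {"motion": [[0,0,-0.5,0,35],[0,0,-1.3,0,35],[0,0,-2.2,0,35],[0,0,-3,0,35],[0,0,-3.6,0,35]]}}

```text
t: 14.47
ee_pos: [0.354, -0.281, 0.1561]
orientation: [[-0.061, 0.998, 0.001], [0.998, 0.061, -0.0], [-0.0, 0.001, -1.0]]
contact_force: [1.3, -0.4, -1.0]
opening: 0.497
```

```bash
python3 -c "
from h import *
print(robot.get_obs()['opening']*87.8)
go(.6216,.2165,.15,4)"
```

```text
43.624360171032656
t 14.47 tool shift [12.01  7.43  0.15] turn -0.09 rows 13.5 q7 0.85
```

>>> {"method": "apply_moves", "body": {"motion": [[0.8,0.5,0,0,35],[1.6,1.0,0,0,35],[2.4,1.5,0,0,35],[3.2,2.0,0,0,35],[4,2.5,0,0,35]]}}

```text
t: 14.88
ee_pos: [0.4443, -0.1129, 0.1542]
orientation: [[-0.061, 0.998, 0.0], [0.998, 0.061, 0.001], [0.001, 0.0, -1.0]]
contact_force: [0.7, -0.6, -1.2]
opening: 0.502
```

>>> {"method": "apply_moves", "body": {"motion": [[0.8,0.5,0,0,35],[1.6,1.0,0,0,35],[2.4,1.5,0,0,35],[3.2,2.0,0,0,35],[4,2.5,0,0,35]]}}

```text
t: 15.3
ee_pos: [0.5342, 0.0529, 0.1539]
orientation: [[-0.061, 0.998, -0.001], [0.998, 0.061, 0.0], [0.0, -0.001, -1.0]]
contact_force: [0.9, -0.4, -0.4]
opening: 0.498
```

>>> {"method": "apply_moves", "body": {"motion": [[0.8,0.5,0,0,35],[1.6,1.0,0,0,35],[2.4,1.5,0,0,35],[3.2,2.0,0,0,35],[4,2.4,0,0,35]]}}

```text
t: 15.72
ee_pos: [0.6207, 0.2183, 0.1536]
orientation: [[-0.061, 0.998, -0.001], [0.998, 0.061, -0.0], [-0.0, -0.001, -1.0]]
contact_force: [-0.1, 0.5, -0.9]
opening: 0.5
```

>>> {"method": "apply_moves", "body": {"motion": [[0,0,0.5,0,35],[0,0,1.2,0,35],[0,0,1.7,0,35],[0,0,1.7,0,35],[0,0,1.7,0,35]]}}

```text
t: 16.13
ee_pos: [0.6191, 0.2162, 0.0851]
orientation: [[-0.061, 0.998, -0.003], [0.998, 0.061, -0.001], [-0.001, -0.003, -1.0]]
contact_force: [1.0, -0.3, -0.5]
opening: 0.498
```

```bash
python3 -c "
from h import *
print(robot.get_obs()['opening']*87.8,robot.get_obs()['ee_pos'])
go(.6216,.2165,.055,4)"
```

```text
43.758978881692975 [0.61905992 0.21617119 0.08507102]
t 16.13 tool shift [0.01 0.07 0.75] turn -0.08 rows 0.7 q7 -0.04
```

>>> {"method": "apply_moves", "body": {"motion": [[0,0.05,0.4,-0.1,35],[0,0.05,0.8,-0.1,35],[0,0.05,1.0,-0.1,35],[0,0.05,1.0,-0.1,35],[0,0.05,1.0,-0.1,35]]}}

```text
t: 16.55
ee_pos: [0.6223, 0.2167, 0.0463]
orientation: [[-0.072, 0.997, 0.0], [0.997, 0.072, 0.0], [0.0, 0.0, -1.0]]
contact_force: [0.4, -0.2, -0.1]
opening: 0.496
```

```bash
python3 -c "
from h import *
go(.6216,.2165,.0293,4)"
```

```text
t 16.55 tool shift [-0.   -0.02  0.43] turn 0.02 rows 0.4 q7 -0.01
```

>>> {"method": "apply_moves", "body": {"motion": [[0,0,0.12,0,35],[0,0,0.24,0,35],[0,0,0.34,0,35],[0,0,0.38,0,35],[0,0,0.38,0,35]]}}

```text
t: 16.97
ee_pos: [0.6218, 0.2167, 0.0304]
orientation: [[-0.072, 0.997, -0.001], [0.997, 0.072, -0.0], [-0.0, -0.001, -1.0]]
contact_force: [-0.4, -0.1, -1.3]
opening: 0.5
```

>>> {"method": "apply_moves", "body": {"motion": [[0,0,0.03,0,35],[0,0,0.05,0,35],[0,0,0.05,0,35]]}}

```text
t: 17.22
ee_pos: [0.6223, 0.2168, 0.0294]
orientation: [[-0.072, 0.997, 0.0], [0.997, 0.072, 0.0], [0.0, 0.0, -1.0]]
contact_force: [-1.5, 0.3, 2.2]
opening: 0.5
```

>>> {"method": "apply_moves", "body": {"motion": [[0,0,0,0,50],[0,0,0,0,58],[0,0,0,0,60],[0,0,0,0,60],[0,0,0,0,60]]}}

```text
t: 17.63
ee_pos: [0.6221, 0.2168, 0.0289]
orientation: [[-0.072, 0.997, 0.0], [0.997, 0.072, 0.0], [0.0, 0.0, -1.0]]
contact_force: [1.0, -0.2, 0.2]
opening: 0.685
```

>>> {"method": "apply_moves", "body": {"motion": [[0,0,-0.5,0,60],[0,0,-1.3,0,60],[0,0,-2.2,0,60],[0,0,-3,0,60],[0,0,-3.2,0,60]]}}

```text
t: 18.05
ee_pos: [0.6251, 0.2171, 0.1626]
orientation: [[-0.071, 0.997, 0.007], [0.997, 0.071, 0.003], [0.003, 0.008, -1.0]]
contact_force: [0.4, 1.3, 0.5]
opening: 0.684
```

```bash
python3 -c "
from h import *
s=robot.get_obs();print(s['ee_pos'],s['opening']*87.8)
go(.4195,.174,.15,22.5)
im,d,P=snap('wrist','w4.png')"
```

```text
[0.62508845 0.21713949 0.16255202] 60.02158227934563
t 18.05 tool shift [-0.71 -5.21  0.27] turn -3.07 rows 5.0 q7 -0.07
```

View pics/w4.png

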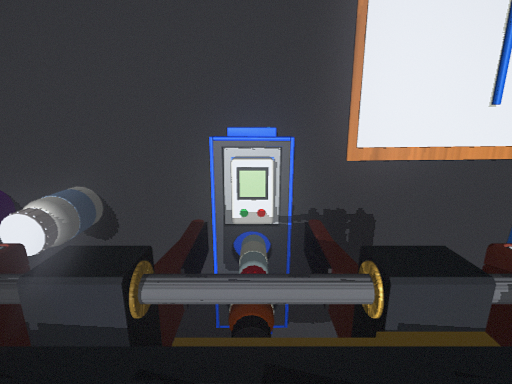

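The logger lies flat in the recess at (252,188), display up. The red vial (253,255) and the amber bottle (250,320) stand in their wells. White bottle next.

>>> {"method": "apply_moves", "body": {"motion": [[-0.7,-5.2,0.2,-3,80],[-0.7,-5.2,0.2,-3,80],[-0.7,-5.2,0.2,-3,80],[-0.7,-5.2,0.2,-3,80],[-0.7,-5.2,0.2,-3,80]]}}

```text
t: 18.52
ee_pos: [0.4155, 0.1734, 0.1476]
orientation: [[-0.377, 0.926, -0.002], [0.926, 0.377, -0.001], [-0.0, -0.002, -1.0]]
contact_force: [0.2, -0.6, 0.9]
opening: 0.91
```

>>> {"method": "apply_moves", "body": {"motion": [[0,0,0,0,80],[0,0,0,0,80],[0,0,0,0,80]]}}

```text
t: 18.77
ee_pos: [0.4186, 0.1747, 0.1488]
orientation: [[-0.377, 0.926, 0.0], [0.926, 0.377, 0.0], [0.0, 0.001, -1.0]]
contact_force: [0.4, 0.5, 1.0]
opening: 0.912
```

```bash
python3 -c "
from h import *
capat(.4195,.174)
go(.4195,.174,.027,22.5)"
```

```text
cap 1899 [0.4187 0.1756 0.0926] [0.4194 0.1746 0.0906] [0.042 0.042 0.009]
t 18.82 tool shift [-0.02 -0.01  3.05] turn -0.06 rows 2.9 q7 0.02
```

>>> {"method": "apply_moves", "body": {"motion": [[0,0,0.8,0,80],[0,0,1.6,0,80],[0,0,2.4,0,80],[0,0,3.0,0,80],[0,0,3.0,0,80]]}}

```text
t: 19.23
ee_pos: [0.4174, 0.1731, 0.0251]
orientation: [[-0.376, 0.926, -0.005], [0.927, 0.376, -0.004], [-0.002, -0.006, -1.0]]
contact_force: [-0.4, -1.3, 0.5]
opening: 0.91
```

>>> {"method": "apply_moves", "body": {"motion": [[0,0,0,0,40],[0,0,0,0,40],[0,0,0,0,40],[0,0,0,0,40],[0,0,0,0,40]], "squeeze": 25}}

```text
t: 19.65
ee_pos: [0.4192, 0.1749, 0.0301]
orientation: [[-0.377, 0.926, 0.002], [0.926, 0.377, 0.002], [0.001, 0.003, -1.0]]
contact_force: [1.3, 1.4, 0.2]
opening: 0.571
```

>>> {"method": "apply_moves", "body": {"motion": [[0,0,-0.5,0,40],[0,0,-1.3,0,40],[0,0,-2.2,0,40],[0,0,-3.1,0,40],[0,0,-3.4,0,40]]}}

```text
t: 20.07
ee_pos: [0.4204, 0.175, 0.1697]
orientation: [[-0.376, 0.927, 0.005], [0.927, 0.376, 0.005], [0.002, 0.007, -1.0]]
contact_force: [1.8, 1.3, -0.7]
opening: 0.566
```

```bash
python3 -c "
from h import *
print(robot.get_obs()['opening']*87.8)
go(.6125,-.234,.155,7.5)"
```

```text
49.73326836140434
t 20.07 tool shift [-11.28   0.61   0.35] turn 2.43 rows 10.8 q7 0.0
```

```bash
python3 -c "
from h import *
go(.47,-.15,.168,7.5)"
```

```text
t 20.07 tool shift [-8.   -1.9   0.01] turn 2.43 rows 7.9 q7 0.0
```

>>> {"method": "apply_moves", "body": {"motion": [[-0.8,-0.2,0,0.5,40],[-1.7,-0.4,0,1,40],[-2.6,-0.6,0,1.5,40],[-3.5,-0.8,0,2,40],[-4.4,-1.0,0,2.4,40]]}}

```text
t: 20.48
ee_pos: [0.4474, -0.0052, 0.1657]
orientation: [[-0.132, 0.991, 0.001], [0.991, 0.132, 0.001], [0.001, 0.001, -1.0]]
contact_force: [0.8, 0.6, -1.8]
opening: 0.562
```

```bash
python3 -c "
from h import *
go(.47,-.15,.168,7.5)"
```

```text
t 20.48 tool shift [-3.66  0.08 -0.06] turn 0.02 rows 3.5 q7 0.21
```

>>> {"method": "apply_moves", "body": {"motion": [[-0.9,0,0,0,40],[-1.8,0,0,0,40],[-2.7,0,0,0,40],[-3.6,0,0,0,40],[-3.6,0,0,0,40]]}}

```text
t: 20.9
ee_pos: [0.4668, -0.1541, 0.1663]
orientation: [[-0.125, 0.992, 0.003], [0.992, 0.125, -0.003], [-0.004, 0.003, -1.0]]
contact_force: [0.5, -0.2, -0.9]
opening: 0.562
```

>>> {"method": "apply_moves", "body": {"motion": [[0,0,0,0,40],[0,0,0,0,40]]}}

```text
t: 21.07
ee_pos: [0.4666, -0.146, 0.1651]
orientation: [[-0.134, 0.991, -0.0], [0.991, 0.134, 0.001], [0.001, 0.0, -1.0]]
contact_force: [1.0, 0.9, -2.1]
opening: 0.563
```

Run:
```python
from h import *
z0=snap('wrist','w5.png'); im,d,z=z0; q=cloud(d,z)
g=cv2.cvtColor(im,cv2.COLOR_BGR2HSV)
near=(np.hypot(q[...,0]-.603,q[...,1]+.16)<.13)
m=((cv2.inRange(g,(0,0,185),(180,40,255))>0)&near&(np.abs(q[...,2]-.019)<.004)).astype(np.uint8)
c=max(cv2.findContours(m,0,1)[0],key=cv2.contourArea)
print('recess',cv2.minAreaRect((ray(c,z,.019)*1000).astype(np.float32)),cv2.boundingRect(c))
b=((cv2.inRange(g,(8,150,60),(25,255,255))>0)&near&(q[...,2]<.012)).astype(np.uint8)
n,l,st,ce=cv2.connectedComponentsWithStats(b)
for k in range(1,n):
    if st[k][4]>100:
        y,x=np.nonzero(l==k); print(st[k],cv2.minEnclosingCircle((ray(np.c_[x,y],z,.005)*1000).astype(np.float32)))
go(.6125,-.234,.168,7.5)
```

```text
recess ((595.4757690429688, -97.16973876953125), (60.27399826049805, 87.21024322509766), 7.377356052398682) (348, 117, 64, 80)
[326 106  14 139 277] ((554.7242431640625, -129.80145263671875), 82.24391174316406)
[352 204  34  32 812] ((608.6659545898438, -173.48817443847656), 22.767498016357422)
t 21.12 tool shift [-2.69  3.31 -0.08] turn 0.05 rows 4.1 q7 0.59
```

>>> {"method": "apply_moves", "body": {"motion": [[-0.6,0.7,0,0,40],[-1.2,1.5,0,0,40],[-1.8,2.3,0,0,40],[-2.4,3.0,0,0,40],[-2.7,3.3,0,0,40]]}}

```text
t: 21.53
ee_pos: [0.6162, -0.2349, 0.1647]
orientation: [[-0.138, 0.99, 0.002], [0.99, 0.138, -0.001], [-0.001, 0.002, -1.0]]
contact_force: [-0.1, 0.4, -0.4]
opening: 0.562
```

>>> {"method": "apply_moves", "body": {"motion": [[0,0,0.4,0,40],[0,0,1.1,0,40],[0,0,1.9,0,40],[0,0,2.2,0,40],[0,0,2.2,0,40]]}}

```text
t: 21.95
ee_pos: [0.6103, -0.2326, 0.0737]
orientation: [[-0.137, 0.991, -0.006], [0.991, 0.137, 0.003], [0.004, -0.006, -1.0]]
contact_force: [-0.4, 1.2, -1.3]
opening: 0.564
```

>>> {"method": "apply_moves", "body": {"motion": [[0,0,0,0,40],[0,0,0,0,40]]}}

```text
t: 22.12
ee_pos: [0.6134, -0.2357, 0.0788]
orientation: [[-0.135, 0.991, 0.002], [0.991, 0.135, -0.001], [-0.001, 0.002, -1.0]]
contact_force: [1.1, 0.0, -0.8]
opening: 0.563
```

```bash
python3 -c "
from h import *
go(.6131,-.2331,.058,7.4)"
```

```text
t 22.12 tool shift [0.07 0.   0.52] turn 0.06 rows 0.5 q7 0.82
```

>>> {"method": "apply_moves", "body": {"motion": [[0.06,0,0.25,0,40],[0.06,0,0.5,0,40],[0.06,0,0.6,0,40],[0.06,0,0.6,0,40],[0.06,0,0.6,0,40]]}}

```text
t: 22.53
ee_pos: [0.6116, -0.2334, 0.0526]
orientation: [[-0.134, 0.991, -0.001], [0.991, 0.134, 0.0], [0.0, -0.001, -1.0]]
contact_force: [0.1, -0.5, -1.3]
opening: 0.564
```

```bash
python3 -c "
from h import *
go(.6131,-.2331,.035,7.4)"
```

```text
t 22.53 tool shift [0.   0.04 0.44] turn 0.05 rows 0.4 q7 0.83
```

>>> {"method": "apply_moves", "body": {"motion": [[0,0.03,0.12,0,40],[0,0.03,0.24,0,40],[0,0.03,0.36,0,40],[0,0.03,0.4,0,40],[0,0.03,0.4,0,40]]}}

```text
t: 22.95
ee_pos: [0.6126, -0.2331, 0.0362]
orientation: [[-0.134, 0.991, -0.001], [0.991, 0.134, 0.0], [0.001, -0.001, -1.0]]
contact_force: [-0.1, 0.1, -1.1]
opening: 0.564
```

>>> {"method": "apply_moves", "body": {"motion": [[0,0,0.03,0,40],[0,0,0.06,0,40],[0,0,0.06,0,40]]}}

```text
t: 23.2
ee_pos: [0.6132, -0.2335, 0.0352]
orientation: [[-0.134, 0.991, 0.0], [0.991, 0.134, 0.0], [0.0, 0.0, -1.0]]
contact_force: [-2.3, 0.7, 3.3]
opening: 0.563
```

Contact shows in the force, so I'm releasing.

>>> {"method": "apply_moves", "body": {"motion": [[0,0,0,0,58],[0,0,0,0,66],[0,0,0,0,70],[0,0,0,0,70],[0,0,0,0,70]]}}

```text
t: 23.62
ee_pos: [0.6131, -0.2333, 0.0345]
orientation: [[-0.134, 0.991, 0.0], [0.991, 0.134, -0.0], [-0.0, 0.0, -1.0]]
contact_force: [0.2, -0.4, 0.1]
opening: 0.798
```

>>> {"method": "apply_moves", "body": {"motion": [[0,0,-0.5,0,70],[0,0,-1.3,0,70],[0,0,-2.2,0,70],[0,0,-3,0,70],[0,0,-3,0,70]]}}

```text
t: 24.03
ee_pos: [0.6164, -0.2355, 0.1614]
orientation: [[-0.134, 0.991, 0.01], [0.991, 0.134, -0.003], [-0.004, 0.009, -1.0]]
contact_force: [0.2, -1.0, 0.5]
opening: 0.794
```

```bash
python3 -c "
from h import *
s=robot.get_obs();print(s['ee_pos'],s['opening']*87.8)
im,d,P=snap('side'); im2,_,_=snap('scene')
cv2.imwrite('pics/c3.png',np.hstack([cv2.resize(im[100:260,220:380],(400,400)),cv2.resize(im2[150:290,120:260],(400,400))]))
go(.4505,.0645,.15,8)"
```

```text
[ 0.61635087 -0.23554599  0.1613717 ] 69.69037452685085
t 24.13 tool shift [ 7.93 -3.05  0.13] turn -0.05 rows 8.2 q7 0.76
```

View pics/c3.png

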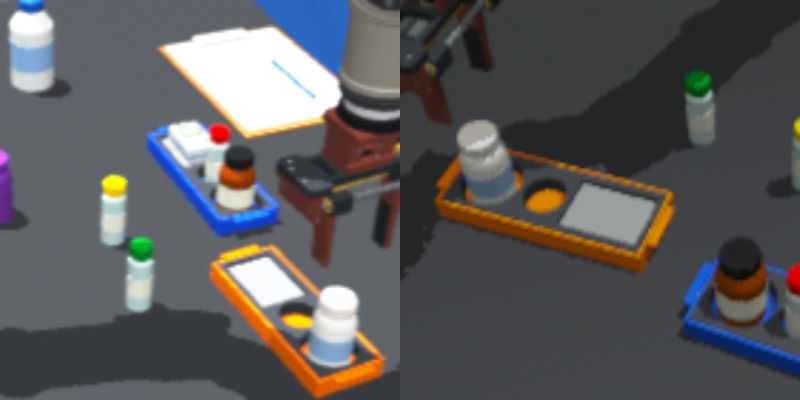

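The white bottle stands in the large orange well, and the green vial is still in place. Yellow vial next, with no turn needed.

>>> {"method": "apply_moves", "body": {"motion": [[4,-1.5,0,0,60],[4,-1.5,0,0,60],[4,-1.5,0,0,60],[4,-1.5,0,0,60],[4,-1.5,0,0,60]]}}

```text
t: 24.55
ee_pos: [0.5277, -0.0749, 0.1518]
orientation: [[-0.142, 0.99, -0.007], [0.99, 0.142, 0.004], [0.005, -0.007, -1.0]]
contact_force: [-0.1, 0.2, -0.6]
opening: 0.686
```

>>> {"method": "apply_moves", "body": {"motion": [[4,-1.5,0,0,60],[4,-1.5,0,0,60],[4,-1.5,0,0,60],[4,-1.5,0,0,60],[4,-1.5,0,0,60]]}}

```text
t: 24.97
ee_pos: [0.4466, 0.0742, 0.1528]
orientation: [[-0.144, 0.99, -0.006], [0.99, 0.144, 0.001], [0.002, -0.005, -1.0]]
contact_force: [0.3, 0.3, 0.6]
opening: 0.68
```

>>> {"method": "apply_moves", "body": {"motion": [[0,0,0,0,60],[0,0,0,0,60],[0,0,0,0,60]]}}

```text
t: 25.22
ee_pos: [0.4515, 0.0662, 0.1543]
orientation: [[-0.132, 0.991, -0.0], [0.991, 0.132, -0.001], [-0.001, -0.0, -1.0]]
contact_force: [-0.7, -0.5, 1.0]
opening: 0.684
```

```bash
python3 -c "
from h import *
capat(.4505,.0645)
go(.451,.065,.027,8)"
```

```text
cap 806 [0.4503 0.0666 0.0924] [0.4502 0.0661 0.0904] [0.027 0.028 0.009]
t 25.27 tool shift [-0.02 -0.02  3.18] turn -0.07 rows 3.1 q7 0.1
```

>>> {"method": "apply_moves", "body": {"motion": [[0,0,0.8,0,60],[0,0,1.6,0,60],[0,0,2.4,0,60],[0,0,3.1,0,60],[0,0,3.1,0,60]]}}

```text
t: 25.68
ee_pos: [0.4486, 0.0651, 0.0267]
orientation: [[-0.131, 0.991, -0.007], [0.991, 0.131, -0.004], [-0.003, -0.007, -1.0]]
contact_force: [-0.8, 0.4, -0.3]
opening: 0.685
```

>>> {"method": "apply_moves", "body": {"motion": [[0,0,0,0,20],[0,0,0,0,20],[0,0,0,0,20],[0,0,0,0,20],[0,0,0,0,20]], "squeeze": 20}}

```text
t: 26.1
ee_pos: [0.452, 0.0681, 0.0318]
orientation: [[-0.135, 0.991, 0.002], [0.991, 0.135, 0.001], [0.001, 0.002, -1.0]]
contact_force: [-0.0, -0.5, 0.1]
opening: 0.341
```

>>> {"method": "apply_moves", "body": {"motion": [[0,0,-0.5,0,20],[0,0,-1.3,0,20],[0,0,-2.2,0,20],[0,0,-3.0,0,20],[0,0,-3.5,0,20]]}}

```text
t: 26.52
ee_pos: [0.4522, 0.0676, 0.1738]
orientation: [[-0.134, 0.991, 0.003], [0.991, 0.134, 0.002], [0.002, 0.003, -1.0]]
contact_force: [0.8, 0.6, -0.1]
opening: 0.337
```

```bash
python3 -c "
from h import *
s=robot.get_obs();print(s['opening']*87.8)
go(.605,-.1706,.16,7.4)"
```

```text
29.6193356508554
t 26.52 tool shift [-6.41  2.99  0.34] turn 0.05 rows 6.8 q7 0.08
```

>>> {"method": "apply_moves", "body": {"motion": [[-0.7,0.3,0,0,20],[-1.5,0.7,0,0,20],[-2.3,1.1,0,0,20],[-3.1,1.5,0,0,20],[-3.9,1.8,0,0,20]]}}

```text
t: 26.93
ee_pos: [0.5448, -0.0779, 0.1713]
orientation: [[-0.136, 0.991, 0.002], [0.991, 0.136, 0.001], [0.0, 0.002, -1.0]]
contact_force: [0.9, 0.5, -0.4]
opening: 0.335
```

>>> {"method": "apply_moves", "body": {"motion": [[-0.8,0.4,0,0,20],[-1.6,0.8,0,0,20],[-2.2,1.0,0,0,20],[-2.5,1.2,0,0,20],[-2.5,1.2,0,0,20]]}}

```text
t: 27.35
ee_pos: [0.6054, -0.1734, 0.1714]
orientation: [[-0.131, 0.991, 0.002], [0.991, 0.131, -0.002], [-0.003, 0.001, -1.0]]
contact_force: [-0.1, -0.1, -1.2]
opening: 0.336
```

>>> {"method": "apply_moves", "body": {"motion": [[0,0,0.5,0,20],[0,0,1.2,0,20],[0,0,1.8,0,20],[0,0,1.8,0,20],[0,0,1.8,0,20]]}}

```text
t: 27.77
ee_pos: [0.6035, -0.1685, 0.0983]
orientation: [[-0.135, 0.991, -0.002], [0.991, 0.135, 0.001], [0.001, -0.002, -1.0]]
contact_force: [0.0, -0.5, -0.3]
opening: 0.338
```

```bash
python3 -c "
from h import *
go(.605,-.1706,.065,7.4)"
```

```text
t 27.77 tool shift [-0.06  0.03  0.83] turn 0.06 rows 0.8 q7 0.73
```

>>> {"method": "apply_moves", "body": {"motion": [[-0.06,0,0.3,0,20],[-0.06,0,0.7,0,20],[-0.06,0,0.85,0,20],[-0.06,0,0.85,0,20],[-0.06,0,0.85,0,20]]}}

```text
t: 28.18
ee_pos: [0.6051, -0.1724, 0.0652]
orientation: [[-0.134, 0.991, 0.001], [0.991, 0.134, -0.0], [-0.0, 0.001, -1.0]]
contact_force: [0.5, -0.7, -0.8]
opening: 0.338
```

```bash
python3 -c "
from h import *
go(.605,-.1706,.0368,7.4)"
```

```text
t 28.18 tool shift [0.04 0.   0.71] turn 0.05 rows 0.7 q7 0.76
```

>>> {"method": "apply_moves", "body": {"motion": [[0.04,0,0.2,0,20],[0.04,0,0.4,0,20],[0.04,0,0.6,0,20],[0.04,0,0.66,0,20],[0.04,0,0.66,0,20]]}}

```text
t: 28.6
ee_pos: [0.6041, -0.1706, 0.0374]
orientation: [[-0.134, 0.991, -0.001], [0.991, 0.134, 0.0], [0.0, -0.001, -1.0]]
contact_force: [-0.6, 0.1, -0.4]
opening: 0.338
```

>>> {"method": "apply_moves", "body": {"motion": [[0,0,0.03,0,20],[0,0,0.06,0,20],[0,0,0.06,0,20]]}}

```text
t: 28.85
ee_pos: [0.6046, -0.1709, 0.0368]
orientation: [[-0.134, 0.991, 0.0], [0.991, 0.134, 0.001], [0.001, 0.0, -1.0]]
contact_force: [-3.7, 0.9, 9.3]
opening: 0.339
```

>>> {"method": "apply_moves", "body": {"motion": [[0,0,0,0,36],[0,0,0,0,44],[0,0,0,0,50],[0,0,0,0,50],[0,0,0,0,50]]}}

```text
t: 29.27
ee_pos: [0.6046, -0.1706, 0.0356]
orientation: [[-0.134, 0.991, -0.0], [0.991, 0.134, 0.0], [0.0, -0.0, -1.0]]
contact_force: [0.3, -0.4, -0.8]
opening: 0.568
```

>>> {"method": "apply_moves", "body": {"motion": [[0,0,-0.5,0,50],[0,0,-1.3,0,50],[0,0,-2.2,0,50],[0,0,-3,0,50],[0,0,-3.5,0,50]]}}

```text
t: 29.68
ee_pos: [0.6055, -0.1715, 0.1791]
orientation: [[-0.134, 0.991, 0.003], [0.991, 0.134, -0.001], [-0.001, 0.003, -1.0]]
contact_force: [0.2, -0.6, -0.3]
opening: 0.566
```

>>> {"method": "apply_moves", "body": {"motion": [[0,-0.8,-0.3,0,50],[0,-1.6,-0.6,0,50],[0,-2.4,-0.9,0,50],[0,-2.6,-1,0,50],[0,-2.6,-1,0,50]]}}

```text
t: 30.1
ee_pos: [0.4998, -0.1855, 0.2169]
orientation: [[-0.132, 0.991, 0.002], [0.991, 0.132, 0.002], [0.001, 0.002, -1.0]]
contact_force: [-0.2, -0.7, -0.4]
opening: 0.572
```

Run:
```python
from h import *
s=robot.get_obs();print(s['ee_pos'],s['opening']*87.8)
im,d,P=snap('side'); im2,d2,P2=snap('scene')
cv2.imwrite('pics/c4.png',np.hstack([cv2.resize(im[90:330,180:420],(400,400)),cv2.resize(im2[130:310,130:320],(400,400))]))
want=dict(amber=(.631,.0795,.097),red=(.6268,.142,.097),logger=(.6216,.2165,.047),white=(.6131,-.2331,.097),yellow=(.605,-.1706,.097),green=(.439,-.0725,.092))
for n,q in (('side',cloud(d,P)),('scene',cloud(d2,P2))):
    q=q.reshape(-1,3)
    for k,(x,y,t) in want.items():
        p=q[(np.abs(q[:,0]-x)<.045)&(np.abs(q[:,1]-y)<(.045 if k=='logger' else .026))&(np.abs(q[:,2]-t)<.006)]
        if len(p): print(n,k,len(p),((p.min(0)+p.max(0))/2).round(3)[:2],'want',x,y,'top',np.percentile(p[:,2],90).round(4),t)
```

```text
[ 0.49983188 -0.18550835  0.2168588 ] 50.182249169200716
side amber 52 [0.628 0.077] want 0.631 0.0795 top 0.0992 0.097
side white 132 [ 0.612 -0.235] want 0.6131 -0.2331 top 0.099 0.097
side yellow 54 [ 0.603 -0.173] want 0.605 -0.1706 top 0.0985 0.097
side green 52 [ 0.438 -0.072] want 0.439 -0.0725 top 0.0932 0.092
scene amber 153 [0.63  0.078] want 0.631 0.0795 top 0.0988 0.097
scene red 81 [0.628 0.14 ] want 0.6268 0.142 top 0.0985 0.097
scene logger 394 [0.622 0.216] want 0.6216 0.2165 top 0.0495 0.047
scene white 127 [ 0.613 -0.234] want 0.6131 -0.2331 top 0.0989 0.097
scene yellow 63 [ 0.605 -0.173] want 0.605 -0.1706 top 0.0983 0.097
scene green 51 [ 0.44  -0.072] want 0.439 -0.0725 top 0.0937 0.092
```

View pics/c4.png

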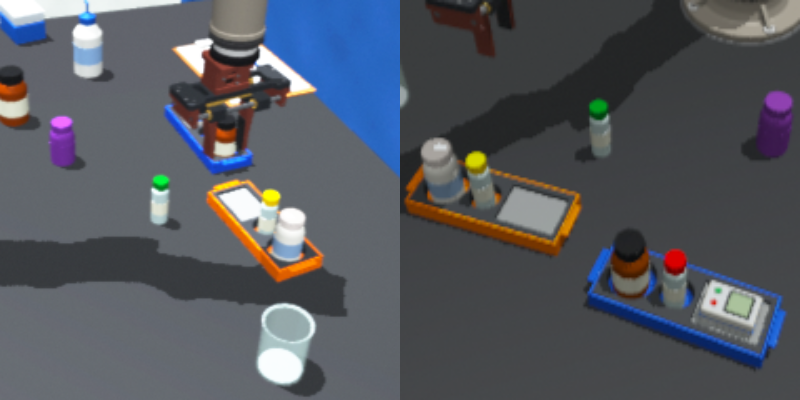

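The side and scene views show both kits complete and upright, with the logger flat, and the green vial, beaker and wash bottle unmoved. The gripper is clear of everything.

```bash
python3 -c "
from h import *
print(robot.finish_job())"
```

```text
the job is handed in; nothing more can be done
None
```

Both kits are made up and handed in at about 30 s of the 115 s allowed.

- **Blue carrier:** the smaller amber bottle is in the large well, the red-capped vial in the small well, and the logger lies flat in the recess with its display up.
- **Orange carrier:** the white bottle is in the large well and the yellow-capped vial in the small well. The recess is empty.

I lowered each item until the force reading showed contact, then opened the fingers. The highest reading was about 9 N, on the yellow vial.

**Last checks:**
- **Positions:** the scene camera put every placed item within 3 mm of its target. Measured tops read 1–2.5 mm high, but the untouched green vial also read 1–2 mm high, so I take that as camera offset.
- **Not seen from the side:** the gripper hid the red vial and logger from the side camera, so only the scene camera measured those two. An earlier wrist picture also showed both in place.
- **Left alone:** the green vial measured where it started. In the last picture the beaker, wash bottle and purple look-alike are standing where they were. I did not measure those three again.

No check failed or disagreed.

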